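Free the jammed pen caddy from the organiser bay

TASK

The wooden pen caddy has been dropped skew into the grey organiser bay: one end sits up on a ledge, the other has sunk and its top corner is wedged beneath the inturned lip. Turn the caddy level while it is still down in the bay so that its corners come free, lift it straight out, and set it down gently, upright, inside the low letter tray, with its eraser and clip box still in it. Leave the other things on the desk where they are and let go of the caddy.

Things in the scene. Friction and masses are not known exactly. Their poses are not given: they have to be found in the camera images.
- caddy: Open plywood pen caddy, 0.2-0.45 kg, 146 long (x) x 90 wide (y), walls 90 high. Origin: centre of its underside, z to its open top. Along its middle (x-z plane) a wall rises above the rim. Eraser and clip box lie loose in it, either side of that wall. At the start it is pitched 15-16 degrees: +x end up on the bay's ledge, -x end sunk, its top corner against the other end panel, under the lip.
- bay: Grey metal bay fixed to the desk, any yaw, 175 (x) x 108 (y) outside; origin: centre of underside. Inside 165 x 100 (x +-82.5, y +-50), floor 5 thick. End panels 139 high, side walls 50. Level, the caddy passes the mouth between lip and +x panel; tilted it cannot. Turned about the bottom edge of its high end (at the +x panel, about 57 above the desk) its low end comes up clear of the lip.
- letter_tray: Low grey letter tray fixed to the desk, 230 (x) x 170 (y) outside, walls 4 thick and 28 high, floor 4 thick; origin: centre of its underside, z up. The caddy goes flat on its floor, either way round. Bay and letter tray may swap sides of the desk.
- caddy_grip (a point): centre of the caddy's grip: a flat plate that is the raised middle wall, 70 long (caddy x), 8 thick (caddy y), standing 40 above the rim (90 to 130 over the caddy's underside); this point is 112 over the underside. Pinch it across the caddy's y. Axes as the caddy's.
- bay_lip (a point): middle of the lower inner edge of the bay's inturned lip, on the -x end panel: the lip reaches 10 inwards from the panel, from 135 to 139 above the desk, across the whole panel. From its edge to the +x panel is 155.
- bay_ledge (a point): middle of the top inner edge of the ledge in the bay, on the +x end panel: 8 deep, 55 above the desk, across the whole panel.
- eraser: white eraser, 45 x 22 x 13, loose in the caddy (its +y side); origin at the centre of its underside
- clip_box: small cardboard clip box, 50 x 30 x 20, loose in the caddy (its -y side); origin at the centre of its underside
- stapler: bystander: black and grey stapler 135 x 34 x 51 high, origin at the centre of its underside
- tape_dispenser: bystander: heavy blue tape dispenser 150 x 65 x 102 high, origin at the centre of its underside
- mug: bystander: white mug, 80 across, 92 high, origin under its centre
- phone: bystander: flat black phone 150 x 72 x 9, origin under its centre
Mind the look-alikes: they are no part of the job. Leave any green look-alike of the bay alone.

How it is judged:
By the outcome, as a careful person would: the job done as asked, in the order asked, and still so for the second after the job is handed in, with the robot touching nothing.
It also fails if it takes over 50 s, if anything falls off the work surface, if the arm or the gripper's body presses on something with over 40 N, if the wrist force passes 120 N, or if a joint passes its speed limit or range.

ROBOT

A 7-joint arm with a two-finger parallel gripper is mounted at the origin on the work surface. World frame = base frame: x ahead of the robot, y to its left, z up, the work surface at z = 0. Lengths are in m, angles in rad, forces in N, time in s.
With the tool pointing down it reaches from about 0.35 to 0.775 m from the base axis. Payload 3.1 kg.
Tool frame: the origin (TCP) lies on the front face of the gripper's body, between the roots of the fingers; the fingertips stand 73 mm ahead of it and the grasp point (between the pads) lies 54 mm ahead of it (r.tip_extent is the distance from the TCP to the fingertips, in m); z points along the fingers, y is the direction in which the jaws open and shut (so a half turn about z gives the same grasp; the last joint's range is limited). The gripper opens to 85 mm and grips with 20 to 120 N. Pads are 22 mm wide; open, the fingers measure 114 mm over their backs; the gripper's body (76 mm by 85 mm) begins 54 mm behind the grasp point. The pads swing forward as they close: fully open they stand 13 mm farther back than shut.
Start: joints at [1.204, 0.311, 0.014, 1.512, -0.004, 1.319, -0.027], TCP at [0.176, -0.521, 0.304] pointing down, gripper open.
Joint ranges: [-2.7, 2.7], [-0.3, 1.91], [-1.27, 1.3], [0.12, 2.57], [-1.44, 4.58], [0.2, 2.03], [-3.05, 3.05]. Speed limits (rad/s): [2.79, 2.79, 3.14, 3.14, 3.14, 3.14, 3.14].

INTERFACE

Orientations are given as a rotation vector (axis times angle).
In Python, from station import state, cams, job, r gives the robot as it stands.
- The arm moves only by the shell command python3 -m creep 'ROWS' [OPENING] [FORCE]. ROWS is JSON, a list of rows, each a list of 6 numbers: the shift along the tool's x, y, z as a fraction of full scale, then the turn, a rotation vector about the tool's x, y, z as a fraction of full scale. A call has 1 to 5 rows; each row is the pose to reach, as a shift and turn from the pose commanded when the call began, along the tool's axes at that moment; what a row does not reach only later rows make up. Full scale, the value 1, is 500 mm for a shift and 45 degrees for a turn. A row lasts 1/10 s, in which the tool goes at most 50 mm and 8.59 degrees, less where a joint would pass 70% of its speed; a pose out of reach is approached as far as the arm can. A call with a number of a shift or a turn outside -1 to 1 is refused whole. A call with a gripper value outside its range is refused whole. OPENING is the closure, from 0 (fully open) to 1 (shut), set as the call begins (- or left out, the last holds). The fingers move at their own pace and stop on an object; FORCE is the grip in N (left out, the last holds). Time passes only in rows, so rows that repeat a pose let the fingers close. It gives the time, the measured TCP pose, the force and the opening at its end, in the units of the state.
- state(): the state, without advancing time (a new reading comes with each control period).
- cams.camera(name): name is "scene" or "top"; returns the picture (480x640x3 uint8, red, green, blue); there is no depth.
- cams.calibration(name): a dict with "K" (3x3 intrinsics, pixels), "R" (3x3) and "t" (3): a world point X has camera coordinates R X + t. Camera axes: x right, y down, z forward; pixel columns grow to the right and rows downward; lengths in m; the calibration is good to about 2 mm. A picture is of the moment at which its call begins. calibration takes no time and is no camera call.
- job.hand_in(): hands the job in, once; it reports no verdict.
The state is a dict: "time": time; "qpos": joint angles; "qd": joint speeds; "tau": joint torques, N m; "tool_pos": TCP position; "orientation": TCP orientation; "contact_force": force on the tool from outside, world axes, zero at the start; "torque": the same for the moment, N m; "gripper_width": finger opening in m.
Only numpy, scipy, OpenCV 4.12 (cv2) and the standard library are available. Lean on these libraries where they do the work, as an engineer would, in place of code of your own. Each camera call takes 0.05 s, during which the arm holds its last target. There are 200 camera calls.

## Working session

There is one attempt and no reset: what is moved stays moved. The work goes in short steps, Python scripts to look and compute and a shell command to move; the robot and the scene stay as the last step left them, time stands still between calls to the robot, and variables do not carry over. Pictures are saved under pics/ and viewed, about 8 in all and at most 12, crops included, and the job is handed in when it is done.

```bash
ls; mkdir -p pics; python3 - <<'E'
from station import state,cams,job,r
import cv2,numpy as np
for n in("scene","top"):
    im=cams.camera(n); cv2.imwrite(f"pics/{n}0.png",im[:,:,::-1]); c=cams.calibration(n); print(n,np.round(c["K"],1).tolist(),np.round(c["R"],3).tolist(),np.round(c["t"],3).tolist())
s=state(); print(s)
E
```

```text
pics
scene [[477.4, 0.0, 322.3], [0.0, 477.4, 233.4], [0.0, 0.0, 1.0]] [[0.609, 0.793, 0.021], [0.522, -0.381, -0.763], [-0.597, 0.476, -0.646]] [-0.322, -0.209, 1.184]
top [[481.2, 0.0, 315.8], [0.0, 481.2, 245.5], [0.0, 0.0, 1.0]] [[-0.023, -1.0, -0.002], [-0.998, 0.023, -0.057], [0.057, 0.001, -0.998]] [-0.012, 0.546, 0.882]
{'time': 0.1, 'qpos': array([ 1.2043149 ,  0.31165699,  0.01400334,  1.51290022, -0.0043763 ,
        1.31921749, -0.02718758]), 'qd': array([-9.60238249e-04, -2.71314385e-03, -7.36025738e-04, -2.16317314e-03,
       -1.38558774e-04, -2.67391499e-05,  6.69839038e-04]), 'tau': array([ 8.27804288e-04, -3.80853331e+01,  1.46656525e-01, -2.31239963e+01,
        1.22854227e-02,  8.06299271e-03,  1.83318986e-05]), 'tool_pos': array([ 0.17535236, -0.52076495,  0.30292196]), 'orientation': array([-3.09816491e+00, -5.07718043e-01,  7.25263330e-04]), 'contact_force': array([-0.2014884 , -0.10061304, -0.13206905]), 'torque': array([ 0.00295199,  0.01786794, -0.01958844]), 'gripper_width': 0.08507109095643862}
```

View pics/scene0.png

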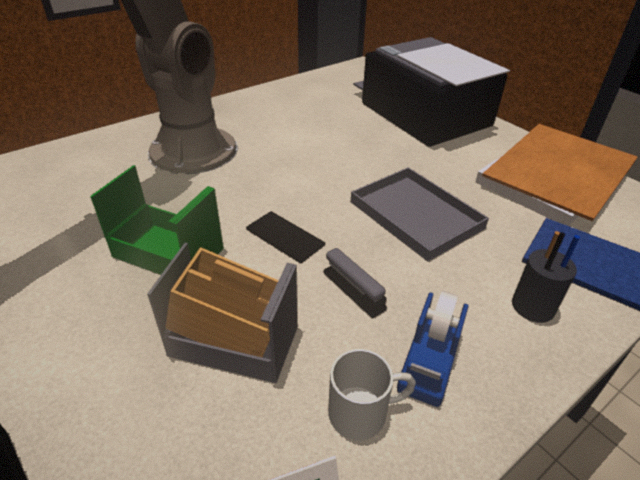

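View pics/top0.png

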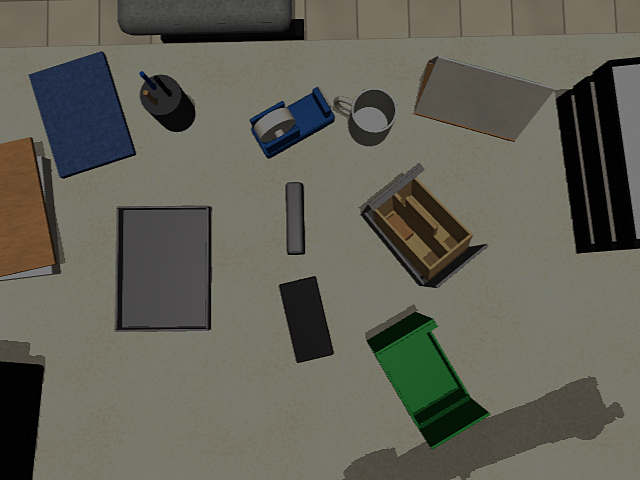

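Candidates: wooden caddy in the grey bay (scene 225,300; top 420,228); look-alikes: the green bay (scene 165,230; top 425,375) and the black pen pot (scene 545,285). The wooden caddy in the grey bay is the one. I'll check it in close crops of both views.

```bash
python3 - <<'E'
import cv2,numpy as np
a=cv2.imread("pics/top0.png")[155:295,350:495]; b=cv2.imread("pics/scene0.png")[235:385,145:305]
a=cv2.resize(a,(400,386),interpolation=cv2.INTER_CUBIC); b=cv2.resize(b,(400,375),interpolation=cv2.INTER_CUBIC)
o=np.zeros((386,800,3),np.uint8); o[:,:400]=a; o[:375,400:]=b
o=np.clip(o*1.6,0,255).astype(np.uint8); cv2.imwrite("pics/crop1.png",o)
E
```

```text
(no output)
```

View pics/crop1.png

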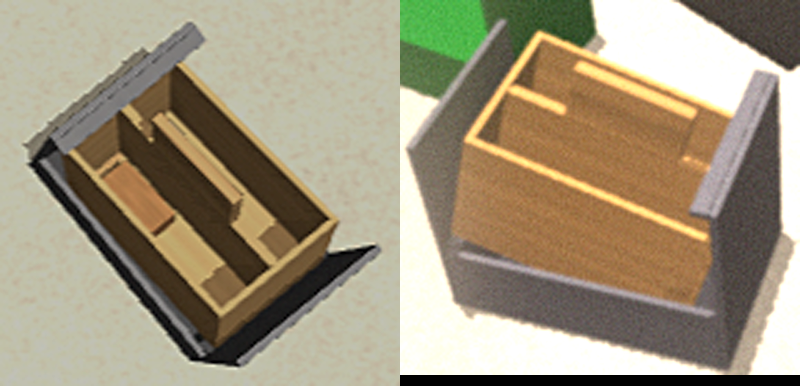

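The crop (left: top view, right: scene) shows the lip on the upper-left panel in the top view. So bay −x points up-left, and the caddy's high end is at lower right. Next I'll measure the panel tops and the plate.

```bash
python3 - <<'E'
import cv2,numpy as np
a=cv2.imread("pics/top0.png"); x0,y0=355,160
a=cv2.resize(a[y0:y0+130,x0:x0+140],None,fx=4.6,fy=4.6,interpolation=cv2.INTER_CUBIC)
a=np.clip(a*1.8,0,255).astype(np.uint8)
for k in range(0,140,10):
    p=int((k+.5)*4.6)
    cv2.line(a,(p,0),(p,a.shape[0]),(255,255,0),1) if k%20==0 else None
    if k%20==0:
        cv2.putText(a,str(x0+k),(p,10),0,.35,(0,0,255),1)
        if k<130: cv2.line(a,(0,p),(a.shape[1],p),(255,255,0),1); cv2.putText(a,str(y0+k),(0,p),0,.35,(0,0,255),1)
cv2.imwrite("pics/crop2.png",a)
E
cat > h.py <<'E'
from station import state,cams
import numpy as np
from scipy.spatial.transform import Rotation as Ro
def ray(n,u,v,z):
    c=cams.calibration(n);R=np.array(c["R"]);t=np.array(c["t"])
    d=R.T@np.linalg.inv(c["K"])@[u,v,1];o=-R.T@t
    return o+d*(z-o[2])/d[2]
def proj(n,X):
    c=cams.calibration(n);q=np.array(c["K"])@(np.array(c["R"])@X+c["t"]);return q[:2]/q[2]
def row(pos,Rt,p0=None,R0=None):
    "row fractions from the present (or given) pose to target"
    s=state()
    p0=s["tool_pos"] if p0 is None else p0
    R0=Ro.from_rotvec(s["orientation"]) if R0 is None else R0
    d=R0.inv().apply(np.array(pos)-p0)/.5
    w=(R0.inv()*Rt).as_rotvec()/np.radians(45)
    return np.round(np.r_[d,w],4).tolist()
E
python3 - <<'E'
from h import *
c=lambda x,y:(350+x/2.7586-.3,155+y/2.757-.3)
for n,p,z in[("lipL",(65,152),.139),("lipR",(205,40),.139),("pxL",(240,362),.139),("pxR",(380,248),.139),("plate-",(158,117),.1535),("plate+",(238,196),.172)]:
    print(n,np.round(ray("top",*c(*p),z),4))
E
```

```text
lipL [ 0.5942 -0.1186  0.139 ]
lipR [ 0.6585 -0.2027  0.139 ]
pxL [ 0.4694 -0.2162  0.139 ]
pxR [ 0.5337 -0.3001  0.139 ]
plate- [ 0.6113 -0.1708  0.1535]
plate+ [ 0.563  -0.2104  0.172 ]
```

View pics/crop2.png

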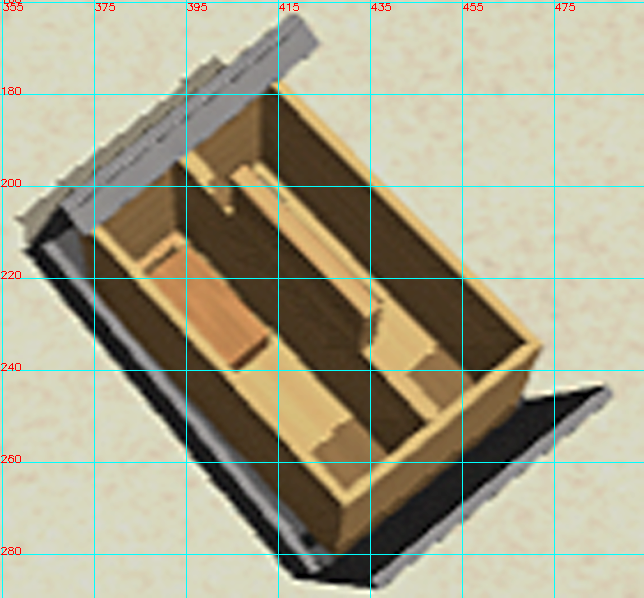

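```bash
python3 - <<'E'
from h import *
import cv2
c=lambda x,y:(355+x/4.6-.5,160+y/4.6-.5)
g=lambda x,y,z:ray("top",*c(x,y),z)
lo=[g(65,207,.139),g(293,15,.139)]; li=[g(90,232,.139),g(318,42,.139)]
po=[g(380,588,.139),g(612,394,.139)]
pl=[g(247,171,.1535),g(374,309,.172)]
for n,q in(("lo",lo),("li",li),("po",po),("pl",pl)): 
    d=(q[1]-q[0]); print(n,np.round(q,4).tolist(),"len",np.linalg.norm(d[:2]).round(4),"dir",np.degrees(np.arctan2(d[1],d[0])).round(1))
print("lo-po",np.linalg.norm((sum(lo)-sum(po))/2))
# rim corners of caddy, heights: P frame tilt 15.5
t=np.radians(15.5);A=lambda x,z:(82.5+(x-73)*np.cos(t)-z*np.sin(t),57+(x-73)*np.sin(t)+z*np.cos(t))
print("model rim+",A(73,90),"rim-",A(-73,90),"plate",A(35,130),A(-35,130),"grip",A(0,112))
zr=A(73,90)[1]/1000
rp=[g(345,505,zr),g(541,347,zr)]; d=rp[1]-rp[0]; print("rim+",np.round(rp,4).tolist(),np.linalg.norm(d),np.degrees(np.arctan2(d[1],d[0])))
# letter tray by mask in top
im=cams.camera("top"); sub=im.astype(int)
roi=im[190:345,100:225]; m=(roi.sum(2)<300).astype(np.uint8)
cs,_=cv2.findContours(m,0,2); k=max(cs,key=cv2.contourArea); b=cv2.boxPoints(cv2.minAreaRect(k))+[100,190]
q=np.array([ray("top",u,v,.028) for u,v in b]); print("tray",np.round(b,1).tolist(),np.round(q,4).tolist(),q.mean(0), [np.linalg.norm(q[i]-q[i-1]).round(4) for i in(0,1)])
E
```

```text
lo [[0.603, -0.1113, 0.139], [0.6692, -0.1937, 0.139]] len 0.1057 dir -51.2
li [[0.594, -0.1198, 0.139], [0.6594, -0.2021, 0.139]] len 0.1051 dir -51.5
po [[0.4673, -0.2168, 0.139], [0.5329, -0.3003, 0.139]] len 0.1061 dir -51.8
pl [[0.612, -0.1728, 0.1535], [0.5616, -0.2101, 0.172]] len 0.0627 dir -143.5
lo-po 0.1724838489110682
model rim+ (np.float64(58.44854615295688), np.float64(143.72674078877606)) rim- (np.float64(-82.24150001550208), np.float64(104.70993788135057)) plate (np.float64(11.141053887898934), np.float64(172.11690062614724)) (np.float64(-56.31307783670467), np.float64(153.41021430066925)) grip (np.float64(-17.775721204994248), np.float64(145.41820930565302))
rim+ [[0.4963, -0.2046, 0.1437], [0.5496, -0.2746, 0.1437]] 0.08795596974911456 -52.77036953927276
tray [[114.0, 205.0], [211.0, 205.0], [211.0, 331.0], [114.0, 331.0]] [[0.6286, 0.3467, 0.028], [0.6244, 0.1674, 0.028], [0.3936, 0.1699, 0.028], [0.3976, 0.3466, 0.028]] [0.51108068 0.25764954 0.028     ] [np.float64(0.231), np.float64(0.1794)]
```

```bash
cat >> h.py <<'E'
C=np.array([.5681,-.2055,0]); YB=np.radians(-142.0)
xb=np.array([np.cos(YB),np.sin(YB),0]); zb=np.array([0,0,1.]); yb=np.cross(zb,xb)
def bay(x,y,z): return C+xb*x+yb*y+zb*z
def tool(tdeg,yaw=YB):
    t=np.radians(tdeg);x=np.array([np.cos(yaw),np.sin(yaw),0])
    cx=np.cos(t)*x+np.sin(t)*zb; cz=-np.sin(t)*x+np.cos(t)*zb; cy=np.cross(cz,cx)
    return Ro.from_matrix(np.c_[-cx,cy,-cz]),cz
def caddy(tdeg,P,yaw=YB):
    "TCP pose for caddy pitched tdeg with bottom +x edge middle at bay (x,z) P, grip at its centre"
    Rt,cz=tool(tdeg,yaw); cx=-Rt.as_matrix()[:,0]
    return bay(P[0],0,P[1])-.073*cx+.166*cz,Rt
E
python3 - <<'E'
from h import *
print(proj("scene",bay(.0111,0,.1721)),proj("scene",bay(-.0563,0,.1534)),"seen 215,261 / 263,281")
p,R=caddy(15.5,(.0825,.057),np.radians(-142.3)); _,cz=tool(15.5)
print(p,p+.1*cz, row(p+.1*cz,R))
E
```

```text
[212.98102918 258.18599239] [261.52937637 277.78596584] seen 215,261 / 263,281
[ 0.59384767 -0.18614589  0.19745425] [ 0.61490634 -0.16969305  0.2938173 ] [1.0572, -0.385, 0.0191, -0.0596, -0.3415, -0.4212]
```

```bash
python3 -m creep '[[0.53,-0.19,0,-0.03,-0.17,-0.21],[0.53,-0.19,0,-0.03,-0.17,-0.21],[0.53,-0.19,0,-0.03,-0.17,-0.21],[0.53,-0.19,0,-0.03,-0.17,-0.21],[0.53,-0.19,0,-0.03,-0.17,-0.21]]' 0 80; python3 - <<'E'
from h import *
p,R=caddy(15.5,(.0825,.057),np.radians(-142.3)); _,cz=tool(15.5)
print(row(p+.1*cz,R),state()['qpos'].round(2))
E
```

```text
time: 0.65
tool_pos: [0.3729, -0.3645, 0.3037]
orientation: [2.998, 0.75, -0.198]
contact_force: [0.7, -0.9, -0.3]
gripper_width: 0.0851
[0.6075, -0.1156, -0.064, -0.0276, -0.1707, -0.2115] [ 0.79  0.28 -0.15  1.56  0.17  1.35 -0.48]
```

```bash
python3 -m creep '[[0.6,-0.11,-0.06,-0.028,-0.171,-0.212],[0.6,-0.11,-0.06,-0.028,-0.171,-0.212],[0.6,-0.11,-0.06,-0.028,-0.171,-0.212],[0.6,-0.11,-0.06,-0.028,-0.171,-0.212],[0.6,-0.11,-0.06,-0.028,-0.171,-0.212]]'; python3 -m creep '[[0.11,-0.004,0,0,0,0],[0.11,-0.004,0,0,0,0],[0.11,-0.004,0,0,0,0],[0.11,-0.004,0,0,0,0]]' ; python3 - <<'E'
from h import *
import cv2
p,R=caddy(15.5,(.0825,.057),np.radians(-142.3)); _,cz=tool(15.5)
print(row(p+.1*cz,R),row(p,R),state()['qpos'].round(2))
E
```

```text
time: 1.15
tool_pos: [0.5685, -0.2094, 0.2942]
orientation: [2.866, 0.979, -0.391]
contact_force: [0.6, -0.8, -0.1]
gripper_width: 0.0853
time: 1.55
tool_pos: [0.6073, -0.1783, 0.2799]
orientation: [2.866, 0.976, -0.392]
contact_force: [-0.4, -0.9, -0.5]
gripper_width: 0.0856
[0.0143, -0.0044, -0.0328, 0.0009, 0.0026, -0.0021] [0.0147, -0.0042, 0.1672, 0.0009, 0.0026, -0.0021] [ 0.31  0.62 -0.26  1.14  0.33  1.6  -0.86]
```

```bash
python3 -m creep '[[0.0145,-0.004,0.06,0,0.0026,-0.002],[0.0145,-0.004,0.12,0,0.0026,-0.002],[0.0145,-0.004,0.12,0,0.0026,-0.002],[0.0145,-0.004,0.12,0,0.0026,-0.002],[0.0145,-0.004,0.12,0,0.0026,-0.002]]'; python3 - <<'E'
from h import *
import cv2
p,R=caddy(15.5,(.0825,.057),np.radians(-142.3))
print(row(p,R),state()['contact_force'])
a=cams.camera("scene")[180:385,130:330,::-1];b=cams.camera("top")[150:300,350:500,::-1]
a=cv2.resize(a,(400,410),interpolation=2);b=cv2.resize(b,(400,410),interpolation=2)
cv2.imwrite("pics/g1.png",np.clip(np.hstack([a,b])*1.6,0,255).astype(np.uint8))
E
```

```text
time: 2.05
tool_pos: [0.6004, -0.1817, 0.2228]
orientation: [2.866, 0.978, -0.382]
contact_force: [0.4, -0.1, 0.3]
gripper_width: 0.0854
[-0.0019, -0.0013, 0.053, 0.0044, -0.0059, -0.0007] [ 0.44211842 -0.10438204  0.32324366]
```

View pics/g1.png

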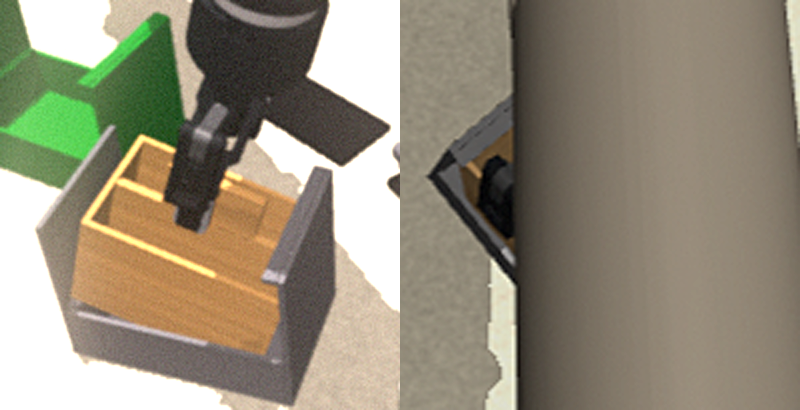

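The scene crop shows the near finger inside the caddy on the camera side of the plate (crop 190,205), with the plate between the fingers. It's clear of the walls, so I'll go down and close.

```bash
python3 -m creep '[[-0.001,-0.001,0.047,0.002,-0.004,0],[-0.001,-0.001,0.047,0.002,-0.004,0],[-0.001,-0.001,0.047,0.002,-0.004,0]]'; python3 - <<'E'
from h import *
p,R=caddy(15.5,(.0825,.057),np.radians(-142.3))
print(row(p,R),state()['contact_force'])
E
python3 -m creep '[[0,0,0,0,0,0],[0,0,0,0,0,0],[0,0,0,0,0,0],[0,0,0,0,0,0],[0,0,0,0,0,0]]' 1 60; python3 -m creep '[[0,0,0,0,0,0],[0,0,0,0,0,0],[0,0,0,0,0,0]]'
```

```text
time: 2.45
tool_pos: [0.5942, -0.1845, 0.1982]
orientation: [2.867, 0.981, -0.392]
contact_force: [0.4, -0.2, 0.0]
gripper_width: 0.0853
[-0.002, 0.0021, 0.0022, -0.0012, 0.0014, 0.0021] [ 0.40312845 -0.24706877  0.03955272]
time: 2.95
tool_pos: [0.5941, -0.1845, 0.1979]
orientation: [2.867, 0.981, -0.392]
contact_force: [0.3, -0.1, -0.8]
gripper_width: 0.0121
time: 3.25
tool_pos: [0.5946, -0.1852, 0.1981]
orientation: [2.866, 0.98, -0.39]
contact_force: [2.3, -2.5, 0.1]
gripper_width: 0.007
```

```bash
python3 -m creep '[[-0.0145,0,-0.006,0,0.055,0],[-0.0295,0,-0.0115,0,0.111,0],[-0.0295,0,-0.0115,0,0.111,0],[-0.0295,0,-0.0115,0,0.111,0]]'; python3 - <<'E'
from h import *
s=state();R=Ro.from_rotvec(s["orientation"]).as_matrix()
f=s["contact_force"];print("F bay",f@xb,f@yb,f[2],"tau",s["torque"], "tool z tilt",np.degrees(np.arcsin(R[:,2]@xb)))
P=s["tool_pos"]+R@[-.073,0,.166]-C; print("P bay",P@xb,P@yb,P[2])
E
```

```text
time: 3.65
tool_pos: [0.584, -0.1918, 0.2069]
orientation: [2.906, 0.996, -0.271]
contact_force: [1.4, -1.5, -1.4]
gripper_width: 0.0071
F bay -0.21793362579482922 2.053680838434459 -1.4458498562921775 tau [-0.0199489  -0.44221594  0.08148992] tool z tilt 10.593520304313788
P bay 0.08132290060320038 -0.001736895384402794 0.05712688174811187
```

```bash
python3 -m creep '[[-0.0145,0,-0.006,0,0.055,0],[-0.0295,0,-0.0115,0,0.111,0],[-0.0295,0,-0.0115,0,0.111,0],[-0.0295,0,-0.0115,0,0.111,0]]'; cat > chk.py <<'E'
from h import *
import cv2,sys
s=state();R=Ro.from_rotvec(s["orientation"]).as_matrix()
f=s["contact_force"];print("F bay",(f@xb).round(1),(f@yb).round(1),f[2].round(1),"tau bay",(s["torque"]@xb).round(2),(s["torque"]@yb).round(2), "tilt",np.degrees(np.arcsin(R[:,2]@xb)).round(2))
P=s["tool_pos"]+R@[-.073,0,.166]-C; print("P bay",P@xb,P@yb,P[2])
if len(sys.argv)>1:
    a=cams.camera("scene")[180:385,130:330,::-1]
    cv2.imwrite(sys.argv[1],np.clip(cv2.resize(a,(600,600),interpolation=2)*1.6,0,255).astype(np.uint8))
E
python3 chk.py pics/l1.png
```

```text
time: 4.05
tool_pos: [0.5732, -0.1996, 0.2147]
orientation: [2.941, 1.009, -0.148]
contact_force: [1.1, 0.4, -2.3]
gripper_width: 0.0072
F bay -1.1 0.3 -2.3 tau bay 0.04 0.21 tilt 5.68
P bay 0.08144669506626825 -0.002300735077959737 0.05670267009055699
```

View pics/l1.png

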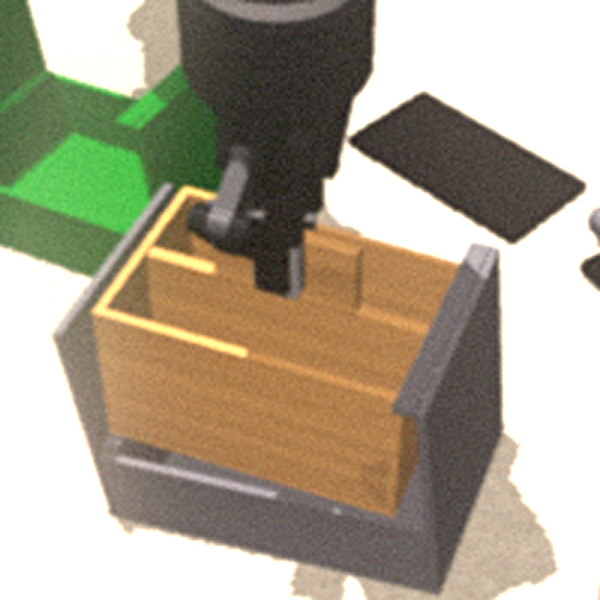

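The caddy is following the tool. Its corner (crop 405,400) is still just under the lip. I'll nudge it against the +x panel and then keep turning.

```bash
python3 -m creep '[[-0.003,0,0,0,0,0],[-0.003,0,0,0,0,0]]'; python3 chk.py;  python3 -m creep '[[-0.0146,0,-0.006,0,0.0556,0],[-0.0146,0,-0.006,0,0.0556,0],[-0.0146,0,-0.006,0,0.0556,0]]'; python3 chk.py
```

```text
time: 4.3
tool_pos: [0.5726, -0.2001, 0.2151]
orientation: [2.941, 1.009, -0.144]
contact_force: [1.4, 1.7, -3.0]
gripper_width: 0.0071
F bay -2.2 -0.4 -3.0 tau bay -0.18 0.76 tilt 5.55
P bay 0.0818289597713858 -0.002129543510710832 0.056980324506608476
time: 4.6
tool_pos: [0.5669, -0.2051, 0.2192]
orientation: [2.956, 1.013, -0.081]
contact_force: [2.1, 1.1, -2.2]
gripper_width: 0.0072
F bay -2.4 0.4 -2.2 tau bay -0.14 0.65 tilt 3.08
P bay 0.08255392734046547 -0.0016218505575059654 0.057372116421412184
```

```bash
python3 -m creep '[[-0.0146,0,-0.006,0,0.0556,0],[-0.0146,0,-0.006,0,0.0556,0],[-0.0146,0,-0.006,0,0.0556,0]]'; python3 chk.py; python3 -m creep '[[-0.002,0,-0.0015,0,0.012,0],[-0.002,0,-0.0015,0,0.012,0],[-0.002,0,-0.0015,0,0.012,0]]'; python3 chk.py pics/l2.png
```

```text
time: 4.9
tool_pos: [0.561, -0.21, 0.2225]
orientation: [2.97, 1.017, -0.018]
contact_force: [1.4, 1.2, -2.2]
gripper_width: 0.0068
F bay -1.8 -0.0 -2.2 tau bay -0.09 0.34 tilt 0.66
P bay 0.08323873141570143 -0.0013628939531480152 0.05737838163951095
time: 5.2
tool_pos: [0.56, -0.211, 0.2231]
orientation: [-2.971, -1.017, 0.004]
contact_force: [0.0, 0.1, -4.2]
gripper_width: 0.007
F bay -0.1 -0.1 -4.2 tau bay -0.06 0.1 tilt 0.11
P bay 0.08310513323449648 -0.0012449272191829104 0.057274930364773824
```

View pics/l2.png

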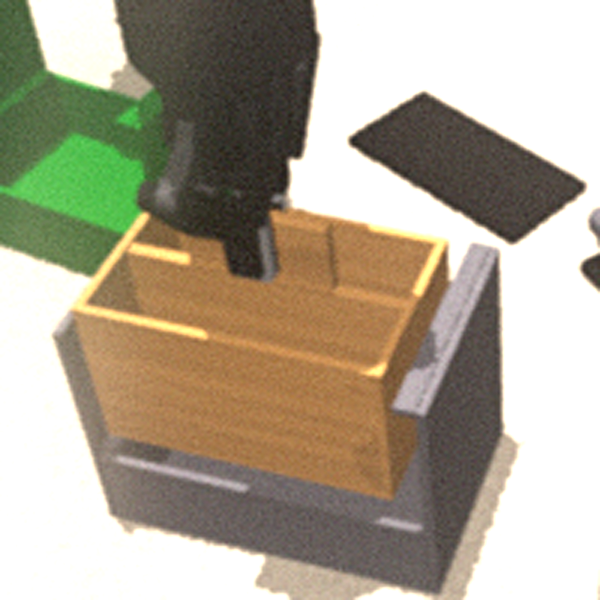

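The caddy is level and its −x top corner (crop 380,370) now stands free above and inside the lip. I'll shift 2 mm off the panel and lift straight.

```bash
python3 -m creep '[[0.003,0,0,0,0,0],[0.004,0,-0.02,0,0,0],[0.004,0,-0.04,0,0,0],[0.004,0,-0.04,0,0,0]]'; python3 chk.py; python3 -m creep '[[0,0,-0.04,0,0,0],[0,0,-0.08,0,0,0],[0,0,-0.13,0,0,0],[0,0,-0.19,0,0,0],[0,0,-0.19,0,0,0]]'; python3 chk.py
python3 - <<'E'
from h import *
# tray edges by top view: project candidate tray model to compare; refine outer corners from floor of wall
print(state()['qpos'].round(2))
for c in[(.511,.2576)]:
  for sx in(-1,1):
    for sy in(-1,1): print(proj("top",[c[0]+sx*.115,c[1]+sy*.085,.028]).round(1),proj("scene",[c[0]+sx*.115,c[1]+sy*.085,.028]).round(1))
E
```

```text
time: 5.65
tool_pos: [0.5634, -0.2099, 0.2464]
orientation: [2.97, 1.016, 0.005]
contact_force: [1.2, 0.3, -2.9]
gripper_width: 0.0072
F bay -1.1 0.5 -2.9 tau bay 0.05 -0.0 tilt -0.13
P bay 0.07905061510419625 0.0007842377544262018 0.08022482329976693
time: 6.15
tool_pos: [0.5642, -0.21, 0.3441]
orientation: [2.967, 1.015, 0.012]
contact_force: [0.6, -0.0, -2.5]
gripper_width: 0.0074
F bay -0.4 0.3 -2.5 tau bay 0.09 0.05 tilt -0.32
P bay 0.07789214945847532 0.0021686941010636215 0.17766461662642088
[ 0.55  0.42 -0.34  1.28  0.14  1.45 -0.69]
[209.5 329.7] [348.9 191.5]
[116.2 331.9] [405.8 166.3]
[208.2 204.2] [429.6 250.5]
[116.2 206.4] [487.8 216.7]
```

Lifted clear, with the caddy underside about 0.178 m up. Next I'll carry it to the tray, turning −38° so the caddy lines up with it.

```bash
cat > go.py <<'E'
from h import *
import sys
z=float(sys.argv[1]); Rt,_=tool(0,np.radians(-180)); s=state()
print(row([.511,.256,z],Rt),s["contact_force"].round(1))
E
python3 -m creep '[[0.015,-0.025,0,0,0,0.03],[0.04,-0.065,0,0,0,0.07],[0.075,-0.12,0,0,0,0.13],[0.11,-0.18,0,0,0,0.19],[0.15,-0.24,0,0,0,0.25]]'; python3 go.py .344
```

```text
time: 6.65
tool_pos: [0.5469, -0.0681, 0.3374]
orientation: [-3.058, -0.716, 0.005]
contact_force: [0.0, 0.5, -3.6]
gripper_width: 0.0068
[0.2233, -0.6127, -0.0126, -0.0016, 0.0037, 0.5855] [ 0.   0.5 -3.6]
```

```bash
python3 -m creep '[[0.025,-0.065,-0.002,0,0.001,0.06],[0.05,-0.13,-0.004,0,0.001,0.12],[0.075,-0.195,-0.006,0,0.002,0.18],[0.1,-0.26,-0.008,0,0.003,0.24],[0.12,-0.325,-0.01,0,0.004,0.3]]'; python3 go.py .344
```

```text
time: 7.15
tool_pos: [0.5283, 0.1047, 0.3427]
orientation: [-3.12, -0.354, -0.001]
contact_force: [1.2, 1.2, -3.2]
gripper_width: 0.0072
[0.034, -0.3026, -0.0021, -0.0021, -0.0008, 0.2873] [ 1.2  1.2 -3.2]
```

```bash
python3 -m creep '[[0.01,-0.08,0,0,0,0.07],[0.018,-0.16,0,0,0,0.14],[0.025,-0.23,0,0,0,0.21],[0.03,-0.27,0,0,0,0.26],[0.034,-0.29,0,0,0,0.28]]';python3 -m creep '[[0,0,0,0,0,0],[0,0,0,0,0,0],[0,0,0,0,0,0]]'; python3 go.py .20; python3 - <<'E'
from h import *
import cv2
a=cams.camera("scene")[60:360,250:550,::-1];b=cams.camera("top")[150:350,60:260,::-1]
a=cv2.resize(a,(400,400),interpolation=2);b=cv2.resize(b,(400,400),interpolation=2)
cv2.imwrite("pics/t1.png",np.clip(np.hstack([a,b])*1.6,0,255).astype(np.uint8))
E
```

```text
time: 7.65
tool_pos: [0.5109, 0.2519, 0.3429]
orientation: [-3.138, -0.019, 0.001]
contact_force: [-0.1, -1.0, -2.0]
gripper_width: 0.0075
time: 7.95
tool_pos: [0.5133, 0.2467, 0.3436]
orientation: [-3.141, -0.008, -0.002]
contact_force: [0.4, -0.4, -3.8]
gripper_width: 0.0075
[-0.0048, -0.0185, 0.2871, -0.0003, -0.0016, 0.0067] [ 0.4 -0.4 -3.8]
```

View pics/t1.png

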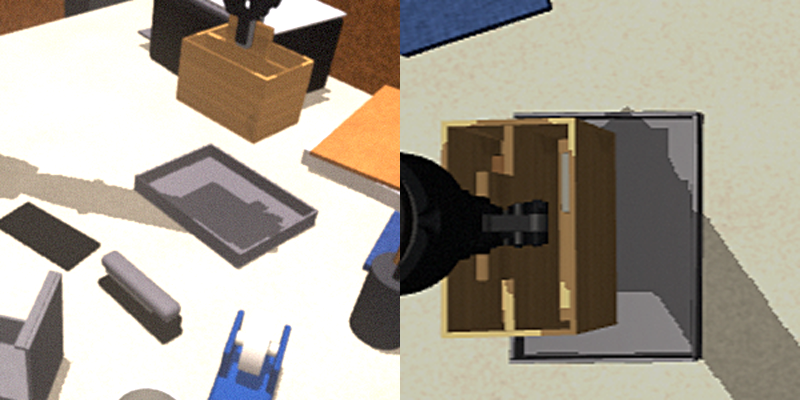

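The caddy hangs level and square with the tray, and its shadow falls in the tray. Lowering it now.

```bash
python3 -m creep '[[-0.004,-0.015,0.03,0,-0.001,0.006],[-0.004,-0.015,0.09,0,-0.001,0.006],[-0.004,-0.015,0.15,0,-0.001,0.006],[-0.004,-0.015,0.21,0,-0.001,0.006],[-0.004,-0.015,0.25,0,-0.001,0.006]]';python3 -m creep '[[0,0,0.03,0,0,0],[0,0,0.05,0,0,0],[0,0,0.05,0,0,0],[0,0,0.05,0,0,0]]'; python3 go.py .17
```

```text
time: 8.55
tool_pos: [0.5104, 0.2545, 0.2168]
orientation: [3.142, 0.002, -0.003]
contact_force: [-0.0, 1.2, -4.0]
gripper_width: 0.0072
time: 8.95
tool_pos: [0.5115, 0.2562, 0.1948]
orientation: [-3.139, -0.003, -0.003]
contact_force: [0.7, 0.5, -3.5]
gripper_width: 0.0073
[-0.001, 0.0005, 0.0495, -0.0031, -0.0023, 0.0028] [ 0.7  0.5 -3.5]
```

```bash
python3 -m creep '[[0,0,0.008,0,-0.002,0],[0,0,0.016,0,-0.002,0],[0,0,0.024,0,-0.002,0],[0,0,0.032,0,-0.002,0],[0,0,0.036,0,-0.002,0]]'; python3 -m creep '[[0,0,0.002,0,0,0],[0,0,0.004,0,0,0],[0,0,0.004,0,0,0]]'; python3 go.py .17
```

```text
time: 9.45
tool_pos: [0.5107, 0.2561, 0.1755]
orientation: [-3.14, -0.004, 0.003]
contact_force: [0.5, 0.2, -2.9]
gripper_width: 0.0068
time: 9.75
tool_pos: [0.511, 0.2563, 0.1741]
orientation: [-3.14, -0.004, 0.001]
contact_force: [-0.6, 0.3, -3.8]
gripper_width: 0.0073
[0.0001, 0.0006, 0.0081, -0.0024, 0.001, 0.0035] [-0.6  0.3 -3.8]
```

```bash
for i in 1 2; do python3 -m creep '[[0,0,0.001,0,0,0],[0,0,0.002,0,0,0],[0,0,0.003,0,0,0],[0,0,0.003,0,0,0]]'; done
```

```text
time: 10.15
tool_pos: [0.5109, 0.2562, 0.1726]
orientation: [-3.14, -0.004, 0.001]
contact_force: [-0.3, -0.2, -2.7]
gripper_width: 0.0069
time: 10.55
tool_pos: [0.5108, 0.2567, 0.1721]
orientation: [-3.139, -0.005, 0.0]
contact_force: [-2.7, -0.2, 4.4]
gripper_width: 0.0072
```

Touched down: the force went from −3 to +4 N. Releasing.

```bash
python3 -m creep '[[0,0,0,0,0,0],[0,0,0,0,0,0],[0,0,0,0,0,0],[0,0,0,0,0,0],[0,0,0,0,0,0]]' 0 20; python3 -m creep '[[0,0,-0.01,0,0,0],[0,0,-0.04,0,0,0],[0,0,-0.09,0,0,0],[0,0,-0.15,0,0,0],[0,0,-0.22,0,0,0]]'; python3 -m creep '[[0,0.08,-0.08,0,0,0],[0,0.16,-0.1,0,0,0],[0,0.24,-0.1,0,0,0],[0,0.34,-0.1,0,0,0],[0,0.44,-0.1,0,0,0]]';python3 -m creep '[[0,0.08,0,0,0,0],[0,0.16,0,0,0,0],[0,0.2,0,0,0,0],[0,0.2,0,0,0,0],[0,0.2,0,0,0,0]]'; python3 - <<'E'
from h import *
import cv2
A=cams.camera("scene");B=cams.camera("top")
cv2.imwrite("pics/full_s.png",A[:,:,::-1]);cv2.imwrite("pics/full_t.png",B[:,:,::-1])
a=cv2.resize(A[:,:,::-1],(400,300));b=cv2.resize(B[:,:,::-1],(400,300))
c=cv2.resize(A[110:260,330:530,::-1],(400,300),interpolation=2);d=cv2.resize(B[190:345,90:297,::-1],(400,300),interpolation=2)
cv2.imwrite("pics/f1.png",np.clip(np.vstack([np.hstack([a,b]),np.hstack([c,d])])*1.5,0,255).astype(np.uint8))
E
```

```text
time: 11.05
tool_pos: [0.5111, 0.2563, 0.171]
orientation: [-3.14, -0.004, 0.001]
contact_force: [0.2, 0.5, -0.2]
gripper_width: 0.0788
time: 11.55
tool_pos: [0.5106, 0.2558, 0.2817]
orientation: [-3.14, -0.005, 0.004]
contact_force: [0.2, 0.3, 0.5]
gripper_width: 0.0857
time: 12.05
tool_pos: [0.5115, 0.0346, 0.3316]
orientation: [-3.14, -0.006, -0.002]
contact_force: [-0.1, 0.9, -0.5]
gripper_width: 0.0855
time: 12.55
tool_pos: [0.512, -0.0634, 0.3308]
orientation: [-3.139, -0.004, 0.001]
contact_force: [0.7, 0.5, 0.7]
gripper_width: 0.0854
```

View pics/f1.png

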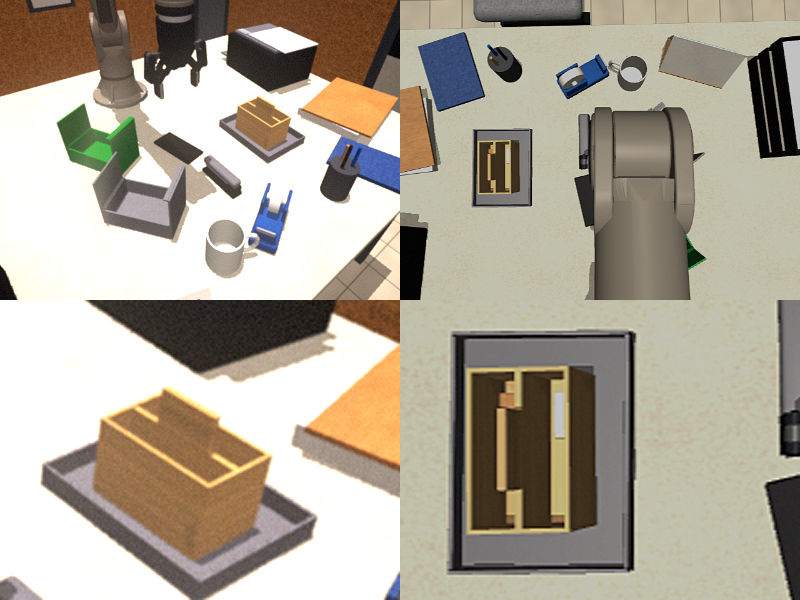

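The caddy stands upright and flat in the tray. The eraser (crop 558,415) and the clip box (crop 508,397) are still inside, the bystanders haven't moved, and the gripper is clear. Handing in.

```bash
python3 -c "
from station import job
print(job.hand_in())"
```

```text
the job is handed in; nothing more can be done
None
```

The job is handed in: the caddy stands upright on the letter tray floor, let go, with its eraser and clip box still in it. I pinched it by the grip plate and turned it level about the bottom edge of its high end, down in the bay. Then I lifted it straight out, carried it over and lowered it until it touched down.

**Last checks**
- **Contents:** both pieces showed in the final picture. The clip box was partly hidden behind the grip plate.
- **Forces:** the highest reading in the reports was about 5 N. These come only at the end of each move.
- **Time:** about 12.7 s of the 50 s.
- **Bystanders:** the scene view shows the stapler, tape dispenser, mug, phone and green bay look-alike where they were. I judged this by eye, not by measurement. In the last top view the arm hid part of the desk.

**Small disagreements**
- My prediction of the grip plate sat 2–3 px off in the scene view.
- Bay lengths measured about 2% short in the top view.
- Touchdown came about 2 mm higher than I had predicted.

None of these affected the result.

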